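# Load rinsed pump parts and hold the air plunger at half travel

## Robot

A 6-joint arm with a two-finger parallel gripper is mounted at the origin on the work surface. World frame = base frame: x ahead of the robot, y to its left, z up, the work surface at z = 0. Lengths are in m, angles in rad, forces in N, time in s.
With the tool pointing down it reaches from about 0.325 to 0.75 m from the base axis. Payload 7.6 kg.
Tool frame: the origin (TCP) lies at the very end of the fingers, on their centre line; the grasp point (between the pads) lies arm.grip_depth behind it (arm.grip_depth is the distance from the TCP to the grasp point, in m); z points along the fingers, y is the line along which they close (so a half turn about z gives the same grasp; the last joint's range is limited). The gripper opens to 85 mm and grips with 20 to 120 N. Pads are 22 mm wide; open, the fingers measure 114 mm over their backs; the gripper's body (76 mm by 85 mm) begins 54 mm behind the grasp point. The pads swing forward as they close: fully open they stand 13 mm farther back than shut.
Start: joints at [-1.398, 0.052, 1.401, -0, 1.689, -0.07], TCP at [0.126, -0.51, 0.231] pointing down, gripper open.
Joint ranges: [-2.9, 2.9], [-0.91, 2.17], [0.12, 2.37], [-1.06, 4.2], [0.26, 2.73], [-2.93, 2.93]. Speed limits (rad/s): [2.57, 2.57, 3.01, 3.14, 3.14, 3.14].

## Interface

Orientations are given as a rotation vector (axis times angle).
In Python, from bench import arm gives the robot as it stands. The module is installed in compiled form; this text tells all that it offers.
- The arm moves only by the shell command python3 -m creep 'ROWS' [FORCE]. ROWS is JSON, a list of rows, each a list of 7 numbers: the opening in per cent of the stroke, from 0 (shut) to 100 (fully open), then the shift along the tool's x, y, z in mm, then the turn, a rotation vector about the tool's x, y, z in rad. A call has 1 to 5 rows; each row is the pose to reach, as a shift and turn from the pose commanded when the call began, along the tool's axes at that moment; what a row does not reach only later rows make up. A row lasts 1/10 s, in which the tool goes at most 50 mm and 8.59 degrees, less where a joint would pass 70% of its speed; a pose out of reach is approached as far as the arm can. A call with a gripper value outside its range is refused whole. The fingers move at their own pace and stop on an object; FORCE is the grip in N (left out, the last holds). Time passes only in rows, so rows that repeat a pose let the fingers close. It gives the time, the measured TCP pose, the force, the opening and the grip force at its end, in the units of the state.
- arm.observe(): the state, without advancing time (a new reading comes with each control period).
- arm.capture(name): name is "scene" or "top" or "wrist"; returns the picture (420x560x3 uint8, blue, green, red); there is no depth.
- arm.camera_params(name): a dict with "fovy" (degrees; the focal length in pixels is half the picture's height over the tangent of half this angle, whatever the lens; pixels are square), "cx", "cy" (the principal point, pixels), "rvec" (rotation vector, rad) and "tvec" (3), from world to camera coordinates, as OpenCV has them; the wrist camera has in their place "mount" (4x4, takes a point from camera to tool coordinates, whose origin is the TCP and whose axes are the flange's). Camera axes: x right, y down, z forward; pixel columns grow to the right and rows downward; lengths in m; the calibration is good to about 2 mm. The wrist camera is an equidistant fisheye: a pixel r from the principal point sees the ray r / f radians off the axis. A picture is of the moment at which its call begins: read the wrist's pose just before it. camera_params takes no time and is no camera call.
- arm.sign_off(): hands the job in; it is judged then, once.
The state is a dict: "t": time; "qpos": joint angles; "qvel": joint speeds; "tau": joint torques, N m; "tcp_pos": TCP position; "ee_rot": TCP orientation; "force": force on the tool from outside, world axes, zero at the start; "torque": the same for the moment, N m; "finger_gap": opening from 0.0 (shut) to 1.0 (fully open); "finger_force": force on a finger pad.
Only numpy, scipy, OpenCV 4.12 (cv2) and the standard library are available. Lean on these libraries where they do the work, as an engineer would, in place of code of your own. Each camera call takes 0.05 s, during which the arm holds its last target. There are 200 camera calls.

## Task

Blow-dry the rinsed pump parts: put the pump rotor, the brass hose fitting and the clear flow meter, in any order, inside the steel drying tray so that none hangs on the rim. Only when all three are in and let go, press the air valve's spring plunger to half travel, with the collar's edge in the middle of the green band, never down to its stop (full blast would blow the parts away), and finish while still holding it there. Leave the beaker, the screwdriver and the bottle where they are.

Things in the scene. Friction and masses are not known exactly. Their poses are not given: they have to be found in the camera images.
- tray: Fixed open steel drying tray with dark slots in its floor and a thin copper air pipe (14 mm thick, top 27 mm high) outside each short side. Outside 150 (x) by 220 (y) by 40 mm high, walls 4 mm, inner floor 4 mm above the bench. Over the pipes it is 248 mm long. Origin: centre of its underside, on the bench; x across, y along, z up. Stands left or right on the far side of the work area; the valve takes the other place.
- valve: Fixed air valve: grey box 90 x 90 x 55 mm with a black collar 52 mm across on top, the collar's upper edge 70 mm above the bench; a brass stub 18 mm thick sticks 14 mm out of its +x face. Origin: centre of its underside, on the bench, z up. The plunger stands upright in the middle of the collar.
- plunger (a joint): Downward travel of the valve's plunger in m: 0 released (up), 0.030 at its bottom stop. A spring pushes it up: about 3 N to start it moving, about 8 N at half travel (0.015), about 13 N at the stop. Its stem is 32 mm thick and shows three bands, each 10 mm high, above the collar when released: white (lowest), green, red (highest). Pressed 10 to 20 mm, the collar's edge lies in the green band.
- plunger_top (a point): Centre of the flat top of the plunger's black head (40 mm across, 14 mm thick); 114 mm above the bench when released, 99 mm at half travel. Moves with the plunger.
- rotor: Pump rotor standing upright: a roller cage 52 mm across and 26 mm high (black disc below, three white rollers, blue disc on top) and a steel hub 18 mm in diameter from 26 to 54 mm height on its axis. About 120 g. Origin: centre of its underside, z up along the hub.
- rotor_mid (a point): Point on the rotor's axis 16 mm above its underside.
- fitting: Brass hose fitting standing upright: a flange 30 mm across and 12 mm high, and above it a round ribbed barb about 14 to 16 mm thick up to 46 mm height. About 70 g. Origin: centre of its underside, z up along the barb.
- fitting_mid (a point): Point on the fitting's axis 18 mm above its underside.
- flowmeter: Clear flow meter lying flat: a block 90 (x) by 28 (y) by 24 mm high with a white back, a red float ball inside and a black round knob 18 mm thick sticking 14 mm out of its -x end. About 90 g. Origin: centre of the block's underside; x along the block away from the knob, z up.
- flowmeter_mid (a point): Centre of the flow meter's block, 12 mm above its underside.
- beaker: Bystander: glass beaker, 54 mm across, 65 mm high, between the tray and the valve. Origin: centre of its underside.
- screwdriver: Bystander: screwdriver with a blue handle lying at the left side of the work area. Origin: under its middle.
- bottle: Bystander: amber bottle, 52 mm across, 110 mm high, at the right side of the work area. Origin: centre of its underside.
There are look-alikes about, which are no part of the job. There is more than one size of the valve; the job needs the smaller.

How it is judged:
On the way:
1. all three parts lie inside the tray, let go and at rest, the plunger still up (x of rotor_mid in the frame of tray between -0.071 and 0.071 m and y of rotor_mid in the frame of tray between -0.106 and 0.106 m and z of rotor_mid in the frame of tray between 0 and 0.036 m and linear speed of each of rotor, fitting, flowmeter below 0.05 m/s and contact force between each of the arm, the fingers and rotor below 0.3 N and x of fitting_mid in the frame of tray between -0.071 and 0.071 m and y of fitting_mid in the frame of tray between -0.106 and 0.106 m and z of fitting_mid in the frame of tray between 0 and 0.036 m and contact force between each of the arm, the fingers and fitting below 0.3 N and x of flowmeter_mid in the frame of tray between -0.071 and 0.071 m and y of flowmeter_mid in the frame of tray between -0.106 and 0.106 m and z of flowmeter_mid in the frame of tray between 0 and 0.036 m and contact force between each of the arm, the fingers and flowmeter below 0.3 N and value of joint plunger below 0.004 m), for 0.2 s.
At the end, for the whole second after the job is handed in: Rotor, fitting and flow meter are inside the tray (their mid points within its walls and less than 36 mm above the tray's underside), at rest and not touched by the robot; the robot itself holds the plunger pressed 9 to 21 mm (collar edge in the green band) with more than 3 N (x of rotor_mid in the frame of tray between -0.071 and 0.071 m and y of rotor_mid in the frame of tray between -0.106 and 0.106 m and z of rotor_mid in the frame of tray between 0 and 0.036 m and linear speed of each of rotor, fitting, flowmeter below 0.05 m/s and contact force between each of the arm, the fingers and rotor below 0.3 N and x of fitting_mid in the frame of tray between -0.071 and 0.071 m and y of fitting_mid in the frame of tray between -0.106 and 0.106 m and z of fitting_mid in the frame of tray between 0 and 0.036 m and contact force between each of the arm, the fingers and fitting below 0.3 N and x of flowmeter_mid in the frame of tray between -0.071 and 0.071 m and y of flowmeter_mid in the frame of tray between -0.106 and 0.106 m and z of flowmeter_mid in the frame of tray between 0 and 0.036 m and contact force between each of the arm, the fingers and flowmeter below 0.3 N and value of joint plunger between 0.009 and 0.021 m and contact force between any of the fingers, the arm and valve above 3 N); the arm keeps its last pose, push and grip.
It fails at once if the plunger is pushed down to its stop (more than 28 mm) (value of joint plunger above 0.028 m).
It fails at once if the plunger is pressed (more than 8 mm) before all the parts are inside the tray (value of joint plunger above 0.008 m and not ((x of rotor_mid in the frame of tray between -0.071 and 0.071 m and y of rotor_mid in the frame of tray between -0.106 and 0.106 m and z of rotor_mid in the frame of tray between 0 and 0.036 m) and (x of fitting_mid in the frame of tray between -0.071 and 0.071 m and y of fitting_mid in the frame of tray between -0.106 and 0.106 m and z of fitting_mid in the frame of tray between 0 and 0.036 m) and (x of flowmeter_mid in the frame of tray between -0.071 and 0.071 m and y of flowmeter_mid in the frame of tray between -0.106 and 0.106 m and z of flowmeter_mid in the frame of tray between 0 and 0.036 m))).
It fails at once if the beaker is moved (more than 30 mm) or knocked over (distance of beaker from where it was at the start of the episode above 0.03 m or angle between beaker's own z axis and vertical above 0.5 rad).
It fails at once if the screwdriver is moved (more than 30 mm) (distance of screwdriver from where it was at the start of the episode above 0.03 m).
It fails at once if the bottle is moved (more than 30 mm) or knocked over (distance of bottle from where it was at the start of the episode above 0.03 m or angle between bottle's own z axis and vertical above 0.5 rad).
It also fails if it takes over 72 s, if anything falls off the work surface, if the arm or the gripper's body presses on something with over 40 N, if the wrist force passes 120 N, or if a joint passes its speed limit or range.

## Working session

There is one attempt and no reset: what is moved stays moved. The work goes in short steps, Python scripts to look and compute and a shell command to move; the robot and the scene stay as the last step left them, time stands still between calls to the robot, and variables do not carry over. Pictures are saved under pics/ and viewed, at most 11 in all, crops included, and the job is handed in when it is done.

```bash
mkdir -p pics
cat > h.py <<'E'
import numpy as np,cv2
from scipy.spatial.transform import Rotation as R
from bench import arm
def cam(n):
    p=arm.camera_params(n);f=210/np.tan(np.radians(p['fovy'])/2);return p,f
def ray(n,u,v,z):
    p,f=cam(n)
    d=np.array([(u-p['cx'])/f,(v-p['cy'])/f,1.])
    if n=='wrist':
        r=np.hypot(d[0],d[1]);d=np.array([d[0]/r*np.sin(r),d[1]/r*np.sin(r),np.cos(r)])
        s=arm.observe();M=np.array(p['mount']);Rt=R.from_rotvec(s['ee_rot']).as_matrix()
        o=Rt@M[:3,3]+s['tcp_pos'];w=Rt@M[:3,:3]@d
    else:
        Rm=R.from_rotvec(np.ravel(p['rvec'])).as_matrix();o=-Rm.T@np.ravel(p['tvec']);w=Rm.T@d
    return np.round(o+w*(z-o[2])/w[2],4)
def proj(n,P):
    p,f=cam(n);P=np.array(P,float)
    if n=='wrist':
        s=arm.observe();M=np.array(p['mount']);Rt=R.from_rotvec(s['ee_rot']).as_matrix()
        c=M[:3,:3].T@(Rt.T@(P-s['tcp_pos'])-M[:3,3]);r=np.hypot(c[0],c[1]);a=np.arctan2(r,c[2])
        return np.round([p['cx']+f*a*c[0]/r,p['cy']+f*a*c[1]/r],1)
    c=R.from_rotvec(np.ravel(p['rvec'])).as_matrix()@P+np.ravel(p['tvec'])
    return np.round([p['cx']+f*c[0]/c[2],p['cy']+f*c[1]/c[2]],1)
def tool(dx):  # world shift -> tool mm
    return np.round(R.from_rotvec(arm.observe()['ee_rot']).inv().apply(dx)*1000,1)
E
python3 - <<'E'
from h import *
print(arm.observe(),arm.grip_depth)
for n in('scene','top','wrist'):
    p,f=cam(n);print(n,f,p)
    im=arm.capture(n);cv2.imwrite(f'pics/{n}0_raw.png',im)
    if n!='wrist': cv2.imwrite(f'pics/{n}0.png',cv2.resize(im,(800,600),interpolation=cv2.INTER_CUBIC))
E
```

```text
{'t': 0.0, 'qpos': array([-1.39827695e+00,  5.28373451e-02,  1.40174723e+00, -3.93100767e-05,
        1.68861801e+00, -7.03466180e-02]), 'qvel': array([ 4.85006604e-04, -1.06054775e-03, -2.01947026e-03, -6.92447133e-05,
        7.06252582e-04, -1.20445525e-04]), 'tau': array([-8.98437756e-04, -3.81667471e+01, -3.60192132e+01, -1.42160297e-04,
        6.01917171e-03,  1.85277389e-05]), 'tcp_pos': array([ 0.12618882, -0.50928617,  0.23046077]), 'ee_rot': array([-3.11686504e+00, -3.80354440e-01,  1.90283311e-04]), 'force': array([0.2047992 , 0.34998225, 0.48146841]), 'torque': array([ 0.00641031,  0.0063281 , -0.03533733]), 'finger_force': 0.0, 'finger_gap': 1.0028995578386073} 0.0187
scene 512.3734466594084 {'fovy': 44.57325912260169, 'cx': 279.17095283733596, 'cy': 204.69772283201365, 'rvec': array([ 2.20201784,  0.59758174, -0.3026938 ]), 'tvec': array([-0.51302635, -0.12482751,  1.71446585])}
top 522.0929598402673 {'fovy': 43.82266766088114, 'cx': 279.05706445039493, 'cy': 206.878048059413, 'rvec': array([ 2.1879588 , -2.15375882,  0.11369541]), 'tvec': array([-0.00575822,  0.63742368,  1.35330101])}
wrist 325.19226210127806 {'fovy': 65.70646984690485, 'cx': 277.9912239812047, 'cy': 211.82399336907446, 'mount': array([[-6.39878301e-04, -9.50685864e-01, -3.10154767e-01,
         7.86871214e-02],
       [ 9.99999002e-01, -9.98971215e-04,  9.98953370e-04,
         6.78789677e-04],
       [-1.25952653e-03, -3.10153818e-01,  9.50685554e-01,
        -1.43469842e-01],
       [ 0.00000000e+00,  0.00000000e+00,  0.00000000e+00,
         1.00000000e+00]])}
```

View pics/top0.png

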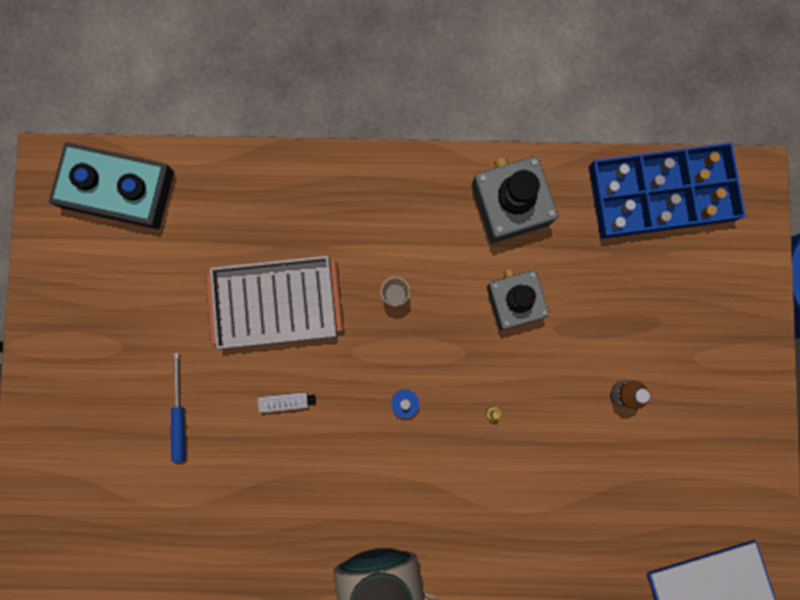

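View pics/scene0.png

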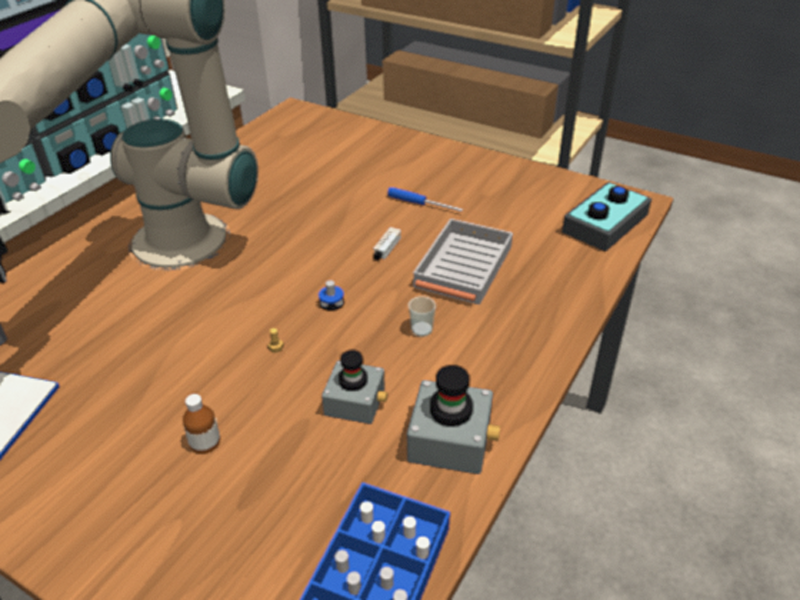

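Top view (800x600 px): candidates for the valve are the large one (515,195) and the small one (518,300), so I choose the small. The blue box with pegs (667,190) and teal box (112,187) are no part of the job. Parts: flow meter (285,403) with its knob to the right, rotor (405,404), fitting (493,413), each only once. Tray (275,303), beaker (396,292), screwdriver (178,410), bottle (632,395). One close crop to check.

Run:
```python
from h import *
im=cv2.imread('pics/top0_raw.png')[175:310,140:400]
cv2.imwrite('pics/crop1.png',cv2.resize(im,None,fx=3,fy=3,interpolation=cv2.INTER_CUBIC))
```

```text
(no output)
```

View pics/crop1.png

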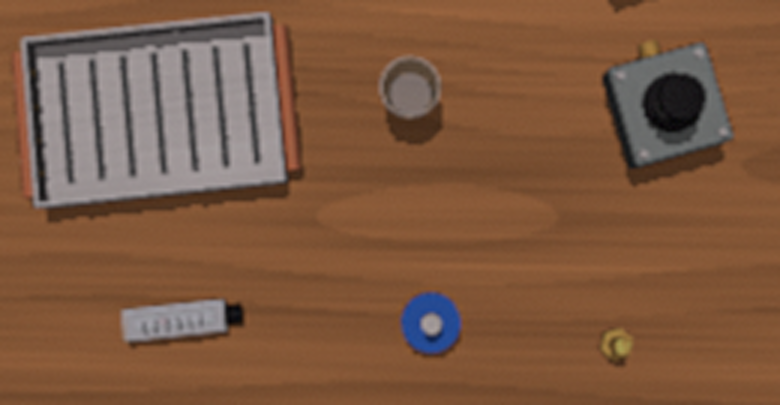

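The crop shows: tray rim corners (22,41),(270,14),(289,181),(36,205); small valve with its top face (607,73)-(731,135) and plunger head (681,99); flow meter (175,321) with its knob at (235,314); rotor hub (432,323); fitting barb top (621,346).

Run:
```python
from h import *
r=lambda u,v,z:ray('top',140+(u+.5)/3-.5,175+(v+.5)/3-.5,z)
T=np.array([r(*c,.04) for c in[(22,41),(270,14),(289,181),(36,205)]]);print('tray',T.mean(0),[np.linalg.norm(T[i]-T[i-1]) for i in range(4)],T)
V=np.array([r(*c,.055) for c in[(607,73),(703,44),(731,135),(638,166)]]);print('valve',V.mean(0),[np.linalg.norm(V[i]-V[i-1]) for i in range(4)],'head',r(681,99,.114))
F=np.array([r(*c,.024) for c in[(122,312),(222,299),(227,334),(130,343)]]);print('flow',F.mean(0),[np.linalg.norm(F[i]-F[i-1]) for i in range(4)]);d=F[1]+F[2]-F[0]-F[3];print('dir to knob',np.degrees(np.arctan2(d[1],d[0])))
print('rotor',r(431,324,.026),r(432,323,.054),'fit',r(621,346,.046),r(616,344,.012),'beaker',r(410,88,.065))
```

```text
tray [0.62135  0.235825 0.04    ] [np.float64(0.14524479336623397), np.float64(0.21983941866735363), np.float64(0.1486922324803821), np.float64(0.2215477375194791)] [[0.6804 0.3545 0.04  ]
 [0.708  0.1364 0.04  ]
 [0.5607 0.1161 0.04  ]
 [0.5363 0.3363 0.04  ]]
valve [ 0.631875 -0.2147    0.055   ] [np.float64(0.08522352961477245), np.float64(0.08798113434140299), np.float64(0.08288124033820927), np.float64(0.08561267429534021)] head [ 0.6306 -0.2144  0.114 ]
flow [0.43635  0.214075 0.024   ] [np.float64(0.027940114530903407), np.float64(0.08821893220845514), np.float64(0.030841530441922012), np.float64(0.08508801325686242)]
dir to knob -82.77245015369265
rotor [ 0.4381 -0.0101  0.026 ] [ 0.4402 -0.0106  0.054 ] fit [ 0.4227 -0.1739  0.046 ] [ 0.4225 -0.174   0.012 ] beaker [0.6415 0.0115 0.065 ]
```

Sizes agree with the description (tray 0.147 x 0.22, valve 0.086, flow meter 0.087 x 0.029). I'll turn the tool so that x points along tray y (about 97°), and take the fitting first.

```bash
python3 -m creep '[[50,37,-25,0,0,0,-0.145],[50,74,-51,0,0,0,-0.29],[50,110,-76,0,0,0,-0.435],[50,147,-102,0,0,0,-0.58],[50,184,-127,0,0,0,-0.727]]' 40
python3 - <<'E'
from h import *
s=arm.observe();print(s['t'],s['qpos'],tool(np.array([.4225,-.174,.15])-s['tcp_pos']),np.degrees(R.from_rotvec(s['ee_rot']).as_matrix()[:2,0]))
m=R.from_rotvec(s['ee_rot']).as_matrix();print(np.degrees(np.arctan2(m[1,0],m[0,0])),m[:,2], 'bottle',ray('top',641/1.4286,395/1.4286,.11))
E
```

```text
t: 0.65
tcp_pos: [0.2751, -0.3405, 0.2311]
ee_rot: [-2.775, -1.472, -0.0]
force: [0.6, -0.4, 0.3]
finger_gap: 0.501
finger_force: 0.0
0.65 [-9.75713805e-01 -1.98673219e-01  1.63920552e+00  1.29524428e-05
  1.70113508e+00 -3.80337738e-01] [220.5  28.7  81.1] [32.13254809 47.43738713]
55.887560504602945 [-3.12532933e-05  6.90779234e-05 -9.99999997e-01] bottle [ 0.4631 -0.4179  0.11  ]
```

```bash
python3 -m creep '[[50,44,6,12,0,0,-0.144],[50,88,12,24,0,0,-0.288],[50,132,17,36,0,0,-0.432],[50,176,23,48,0,0,-0.577],[50,220,29,60,0,0,-0.721]]' >/dev/null
python3 - <<'E'
from h import *
s=arm.observe();m=R.from_rotvec(s['ee_rot']).as_matrix();print(np.degrees(np.arctan2(m[1,0],m[0,0])),s['tcp_pos'],s['qpos'])
im=arm.capture('wrist');cv2.imwrite('pics/w1.png',im)
print(proj('wrist',[.4225,-.174,.046]),proj('wrist',[.4225,-.174,.0]),tool(np.array([.4225,-.174,.05])-s['tcp_pos']))
E
```

```text
97.21937409035864 [ 0.42348039 -0.17540061  0.17077602] [-4.73162573e-01 -1.12044075e-01  1.68225837e+00 -1.71427474e-04
  1.57109391e+00 -5.99164517e-01]
[274.7 206.4] [275.2 192.9] [  1.   -0.7 120.8]
```

View pics/w1.png

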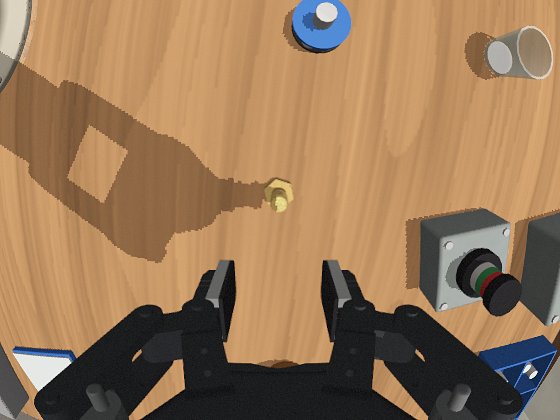

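The fitting's barb top is at (280,207), its flange at (279,190); the rotor hub top is at (327,13). The plunger of the small valve is visible at (500,292).

Run:
```python
from h import *
s=arm.observe()
f=ray('wrist',280,206,.046);print(f,ray('wrist',279,189,.006),'rotor',ray('wrist',327,13,.054),'plunger',ray('wrist',500,294,.114))
print(tool(np.array([f[0],f[1],.017])-s['tcp_pos']))
```

```text
[ 0.4269 -0.1731  0.046 ] [ 0.4254 -0.1681  0.006 ] rotor [ 0.4413 -0.008   0.054 ] plunger [ 0.6244 -0.2046  0.114 ]
[ -3.2   0.9 151.4]
```

```bash
python3 -m creep '[[50,-3,1,45,0,0,0],[50,-3,1,90,0,0,0],[50,-3,1,130,0,0,0],[50,-3,1,151,0,0,0],[50,-3,1,151,0,0,0]]' 40
python3 -m creep '[[0,0,0,0,0,0,0],[0,0,0,0,0,0,0],[0,0,0,0,0,0,0],[0,0,0,0,0,0,0],[0,0,0,0,0,0,0]]' 40
python3 -m creep '[[0,0,0,-30,0,0,0],[0,0,0,-70,0,0,0],[0,0,0,-110,0,0,0],[0,0,0,-140,0,0,0],[0,0,0,-140,0,0,0]]'
python3 - <<'E'
from h import *
s=arm.observe()
t=R.from_euler('z',7.2,degrees=True).apply([-.035,-.06,0])+[.6214,.2358,0]
print(t,s['qpos'],tool(np.array([*t[:2],.15])-s['tcp_pos']))
E
```

```text
t: 1.7
tcp_pos: [0.4215, -0.1787, 0.0168]
ee_rot: [-2.08, -2.345, 0.003]
force: [0.5, 0.8, -0.4]
finger_gap: 0.503
finger_force: 0.0
t: 2.2
tcp_pos: [0.4251, -0.1806, 0.0222]
ee_rot: [2.082, 2.348, 0.001]
force: [0.1, 0.5, 6.4]
finger_gap: 0.146
finger_force: 39.3
t: 2.7
tcp_pos: [0.426, -0.181, 0.1658]
ee_rot: [2.078, 2.343, 0.004]
force: [0.4, 0.2, -1.4]
finger_gap: 0.142
finger_force: 39.0
[0.59419598 0.17188645 0.        ] [-4.81449896e-01 -1.03533280e-01  1.68438569e+00 -1.02564130e-04
  1.55084634e+00 -6.01433599e-01] [330.3 209.1  15.7]
```

```bash
python3 -m creep '[[0,40,25,0,0,0,0],[0,80,50,0,0,0,0],[0,120,75,0,0,0,0],[0,160,100,0,0,0,0],[0,200,125,0,0,0,0]]' >/dev/null
python3 -m creep '[[0,40,25,0,0,0,0],[0,80,50,0,0,0,0],[0,110,75,0,0,0,0],[0,130,84,0,0,0,0],[0,130,84,0,0,0,0]]'
python3 - <<'E'
from h import *
im=arm.capture('wrist');cv2.imwrite('pics/w2.png',im)
for i in range(4):
  print(arm.observe()['tcp_pos'],arm.observe()['finger_gap']);arm.capture('wrist')
s=arm.observe();print(s['qpos'])
for c in [(-.071,-.106),(-.071,.106),(.071,.106),(.071,-.106)]:
  t=R.from_euler('z',7.2,degrees=True).apply([*c,0])+[.6214,.2358,.04];print(proj('wrist',t))
print(proj('wrist',s['tcp_pos']-[0,0,.01]))
E
```

```text
t: 3.7
tcp_pos: [0.5918, 0.1753, 0.1587]
ee_rot: [-2.079, -2.353, 0.002]
force: [0.3, 0.5, -0.6]
finger_gap: 0.148
finger_force: 39.2
[0.59156815 0.17358737 0.15891244] 0.14147595091479265
[0.59150892 0.17255931 0.15926002] 0.14533491902861317
[0.59158136 0.17196148 0.15965477] 0.14536344454918246
[0.59165048 0.17165721 0.15997642] 0.14637404091184059
[ 2.22390757e-01  3.38901986e-01  1.21655564e+00 -3.06547232e-04
  1.58636074e+00  1.03726681e-01]
[241.9 252.7]
[235.6   6.3]
[406.8  14.1]
[395.4 250.1]
[279.2 262.9]
```

View pics/w2.png

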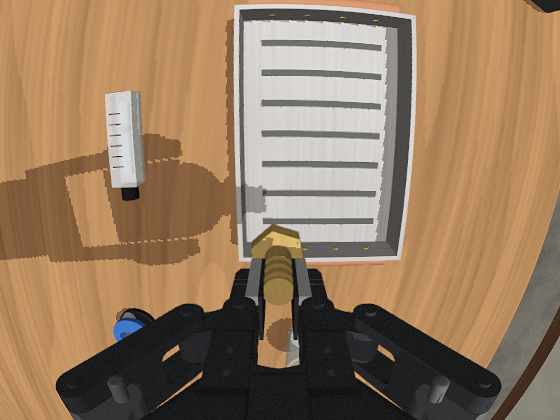

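The fitting is held upright between the pads, flange at (277,240), a few mm ahead of centre. The tray's inner corners are at (244,257),(242,10),(411,17),(398,255), agreeing with the estimate to about 3 mm. The flow meter is at (125,138), knob (130,194). Lowering it.

```bash
python3 -m creep '[[0,0,5,35,0,0,0],[0,0,5,75,0,0,0],[0,0,5,110,0,0,0],[0,0,5,131,0,0,0],[0,0,5,131,0,0,0]]'
python3 -m creep '[[0,0,0,0,0,0,0],[0,0,0,0,0,0,0],[0,0,0,2,0,0,0]]'
python3 -m creep '[[28,0,0,0,0,0,0],[28,0,0,0,0,0,0],[28,0,0,0,0,0,0],[28,0,0,0,0,0,0]]'
python3 -m creep '[[28,0,0,-30,0,0,0],[28,0,0,-70,0,0,0],[28,0,0,-110,0,0,0],[28,0,0,-125,0,0,0]]'
python3 - <<'E'
from h import *
s=arm.observe();print(tool(np.array([.4405,-.009,.15])-s['tcp_pos']))
E
```

```text
t: 4.45
tcp_pos: [0.5953, 0.1717, 0.0264]
ee_rot: [-2.084, -2.347, 0.007]
force: [0.2, -0.8, -0.8]
finger_gap: 0.144
finger_force: 42.4
t: 4.75
tcp_pos: [0.5979, 0.1733, 0.029]
ee_rot: [2.083, 2.349, 0.004]
force: [-0.1, -0.6, -0.0]
finger_gap: 0.151
finger_force: 42.4
t: 5.15
tcp_pos: [0.597, 0.1734, 0.0274]
ee_rot: [2.084, 2.351, 0.0]
force: [-0.8, -0.4, -0.5]
finger_gap: 0.281
finger_force: 0.0
t: 5.55
tcp_pos: [0.5986, 0.1738, 0.1577]
ee_rot: [2.081, 2.347, 0.01]
force: [1.0, -0.2, 0.5]
finger_gap: 0.282
finger_force: 0.0
[-162.5 -178.9    6.2]
```

```bash
python3 -m creep '[[45,-35,-38,0,0,0,0],[45,-70,-77,0,0,0,0],[45,-105,-116,0,0,0,0],[45,-140,-155,0,0,0,0],[45,-164,-179,0,0,0,0]]' >/dev/null
python3 -m creep '[[45,0,0,0,0,0,0],[45,0,0,0,0,0,0],[45,0,0,0,0,0,0],[45,0,0,0,0,0,0]]'
python3 - <<'E'
from h import *
s=arm.observe()
im=arm.capture('wrist');cv2.imwrite('pics/w3.png',im)
print(proj('wrist',[.440,-.0105,.054]),tool(np.array([.440,-.0105,.031])-s['tcp_pos']))
E
```

```text
t: 6.45
tcp_pos: [0.4394, -0.0101, 0.1521]
ee_rot: [-2.082, -2.352, 0.0]
force: [-0.7, 0.9, 0.7]
finger_gap: 0.447
finger_force: 0.0
[279.9 211.9] [ -0.5   0.7 121.1]
```

View pics/w3.png

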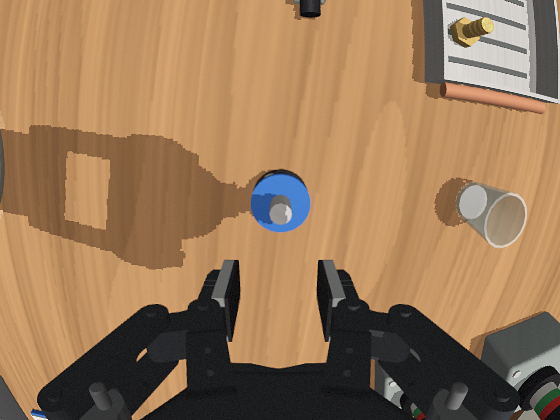

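The hub top is at (283,213), prediction (280,212): good. The fitting stands upright in the tray at (470,30).

```bash
python3 -m creep '[[45,-1,2,40,0,0,0],[45,-1,2,80,0,0,0],[45,-1,2,110,0,0,0],[45,-1,2,121,0,0,0],[45,-1,2,121,0,0,0]]'
python3 -m creep '[[0,0,0,0,0,0,0],[0,0,0,0,0,0,0],[0,0,0,0,0,0,0],[0,0,0,0,0,0,0],[0,0,0,0,0,0,0]]' 40
python3 -m creep '[[0,0,0,-30,0,0,0],[0,0,0,-70,0,0,0],[0,0,0,-110,0,0,0],[0,0,0,-130,0,0,0],[0,0,0,-130,0,0,0]]'
python3 - <<'E'
from h import *
s=arm.observe()
t=R.from_euler('z',7.2,degrees=True).apply([.035,-.06,0])+[.623,.2345,0]
print(t,tool(np.array([*t[:2],.16])-s['tcp_pos']))
E
```

```text
t: 7.0
tcp_pos: [0.4403, -0.0112, 0.0301]
ee_rot: [-2.082, -2.349, 0.003]
force: [0.4, -0.2, -0.8]
finger_gap: 0.449
finger_force: 0.0
t: 7.5
tcp_pos: [0.4422, -0.0117, 0.033]
ee_rot: [2.082, 2.349, 0.003]
force: [-1.0, 0.7, 5.9]
finger_gap: 0.195
finger_force: 39.7
t: 8.0
tcp_pos: [0.4425, -0.0119, 0.1649]
ee_rot: [2.081, 2.346, 0.006]
force: [-0.2, 0.6, -1.9]
finger_gap: 0.191
finger_force: 39.5
[0.66524401 0.17935978 0.        ] [163.2 243.9   6.2]
```

```bash
python3 -m creep '[[0,26,38,0,0,0,0],[0,52,76,0,0,0,0],[0,78,114,0,0,0,0],[0,104,152,0,0,0,0],[0,130,190,0,0,0,0]]' >/dev/null
python3 -m creep '[[0,20,30,0,0,0,0],[0,33,54,0,0,0,0],[0,33,54,0,0,0,0],[0,33,54,0,0,0,0],[0,33,54,0,0,0,0]]'
python3 - <<'E'
from h import *
s=arm.observe();im=arm.capture('wrist');cv2.imwrite('pics/w4.png',im)
t=R.from_euler('z',7.2,degrees=True).apply([.035,-.06,0])+[.623,.2345,0]
print(t,tool(np.array([*t[:2],.038])-s['tcp_pos']))
E
```

```text
t: 9.0
tcp_pos: [0.663, 0.1787, 0.1603]
ee_rot: [-2.084, -2.35, 0.002]
force: [-0.6, -1.2, -1.7]
finger_gap: 0.192
finger_force: 39.7
[0.66524401 0.17935978 0.        ] [  0.4   2.4 122.3]
```

View pics/w4.png

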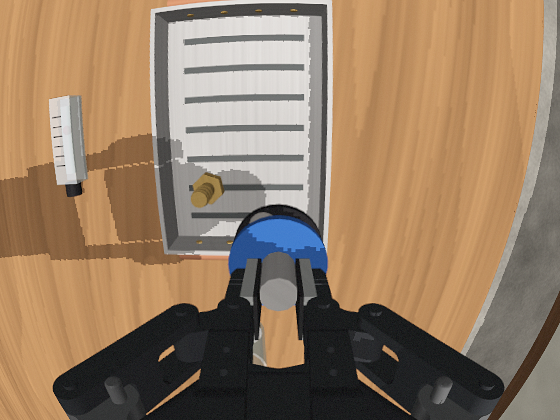

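The rotor hangs upright in the fingers at (278,260); the fitting stands at (209,185) clear of it. Lowering.

```bash
python3 -m creep '[[0,2,1,35,0,0,0],[0,2,1,75,0,0,0],[0,2,1,108,0,0,0],[0,2,1,121,0,0,0],[0,2,1,122,0,0,0]]' >/dev/null
python3 -m creep '[[0,0,0,0,0,0,0],[0,0,0,1,0,0,0],[0,0,0,1,0,0,0]]'
python3 -m creep '[[32,0,0,1,0,0,0],[32,0,0,1,0,0,0],[32,0,0,1,0,0,0],[32,0,0,1,0,0,0]]'
python3 -m creep '[[32,0,0,-30,0,0,0],[32,0,0,-70,0,0,0],[32,0,0,-110,0,0,0],[32,0,0,-125,0,0,0]]'
python3 - <<'E'
from h import *
s=arm.observe();print(tool(np.array([.4363,.2141,.15])-s['tcp_pos']))
E
```

```text
t: 9.85
tcp_pos: [0.6649, 0.1814, 0.0393]
ee_rot: [2.084, 2.35, 0.002]
force: [-0.5, -0.1, -1.8]
finger_gap: 0.188
finger_force: 40.1
t: 10.25
tcp_pos: [0.6646, 0.1815, 0.0375]
ee_rot: [2.084, 2.351, 0.0]
force: [0.3, -0.7, 0.1]
finger_gap: 0.321
finger_force: 0.0
t: 10.65
tcp_pos: [0.666, 0.1819, 0.1683]
ee_rot: [2.081, 2.347, 0.01]
force: [-0.3, -0.6, 1.0]
finger_gap: 0.319
finger_force: 0.0
[  59.5 -224.4   16.5]
```

```bash
python3 -m creep '[[52,11,-45,0,0,0,0],[52,23,-90,0,0,0,0],[52,35,-135,0,0,0,0],[52,47,-180,0,0,0,0],[52,58,-224,0,0,0,0]]' >/dev/null
python3 -m creep '[[52,0,0,0,0,0,0],[52,0,0,0,0,0,0],[52,0,0,0,0,0,0],[52,0,0,0,0,0,0]]'
python3 - <<'E'
from h import *
s=arm.observe()
im=arm.capture('wrist');cv2.imwrite('pics/w5.png',im)
print(proj('wrist',[.4363,.2141,.024]),tool(np.array([.4363,.2141,.005])-s['tcp_pos']))
E
```

```text
t: 11.55
tcp_pos: [0.4362, 0.2121, 0.1623]
ee_rot: [2.085, 2.35, 0.0]
force: [1.1, -0.7, 0.1]
finger_gap: 0.519
finger_force: 0.0
[279.5 195.5] [  2.    0.4 157.3]
```

View pics/w5.png

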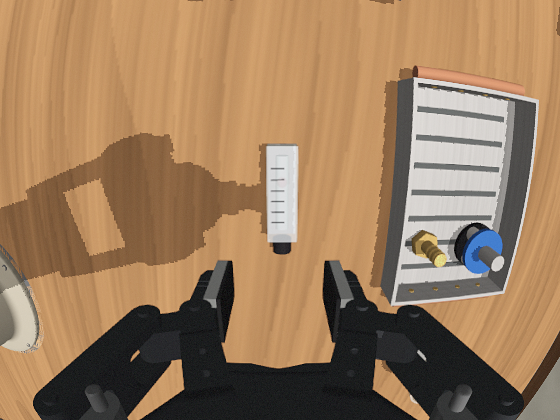

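The flow meter's top is centred at (282,194), parallel to the pads, as predicted. The rotor (478,248) and fitting (427,247) stand inside the tray.

```bash
python3 -m creep '[[52,2,2,45,0,0,0],[52,2,2,90,0,0,0],[52,2,2,130,0,0,0],[52,2,2,150,0,0,0],[52,2,2,157,0,0,0]]'
python3 -m creep '[[0,0,0,0,0,0,0],[0,0,0,0,0,0,0],[0,0,0,0,0,0,0],[0,0,0,0,0,0,0],[0,0,0,0,0,0,0]]' 40
python3 -m creep '[[0,0,0,-30,0,0,0],[0,0,0,-70,0,0,0],[0,0,0,-110,0,0,0],[0,0,0,-140,0,0,0],[0,0,0,-140,0,0,0]]'
python3 - <<'E'
from h import *
s=arm.observe()
t=R.from_euler('z',7.2,degrees=True).apply([.0,.043,0])+[.623,.2345,0]
print(t,tool(np.array([*t[:2],.15])-s['tcp_pos']))
E
```

```text
t: 12.1
tcp_pos: [0.4358, 0.2136, 0.0024]
ee_rot: [-2.084, -2.348, 0.007]
force: [-0.0, -0.8, 0.4]
finger_gap: 0.515
finger_force: 0.0
t: 12.6
tcp_pos: [0.4373, 0.2146, 0.006]
ee_rot: [2.084, 2.35, 0.002]
force: [-0.5, 0.0, -0.8]
finger_gap: 0.316
finger_force: 45.0
t: 13.1
tcp_pos: [0.4391, 0.2154, 0.1508]
ee_rot: [2.081, 2.347, 0.014]
force: [0.6, 0.3, -0.6]
finger_gap: 0.316
finger_force: 45.1
[0.61761067 0.27716093 0.        ] [ 39.9 184.6   2.7]
```

```bash
python3 -m creep '[[0,8,40,0,0,0,0],[0,17,80,0,0,0,0],[0,26,120,0,0,0,0],[0,34,160,0,0,0,0],[0,40,185,0,0,0,0]]' >/dev/null
python3 -m creep '[[0,0,0,0,0,0,0],[0,0,0,0,0,0,0],[0,0,0,0,0,0,0],[0,0,0,0,0,0,0]]'
python3 - <<'E'
from h import *
s=arm.observe();im=arm.capture('wrist');cv2.imwrite('pics/w6.png',im)
t=R.from_euler('z',7.2,degrees=True).apply([.0,.043,0])+[.623,.2345,0]
print(t,tool(np.array([*t[:2],.011])-s['tcp_pos']))
E
```

```text
t: 14.0
tcp_pos: [0.6151, 0.2762, 0.1458]
ee_rot: [2.084, 2.351, 0.0]
force: [1.2, -0.1, -0.2]
finger_gap: 0.317
finger_force: 45.1
[0.61761067 0.27716093 0.        ] [  0.6   2.5 134.8]
```

View pics/w6.png

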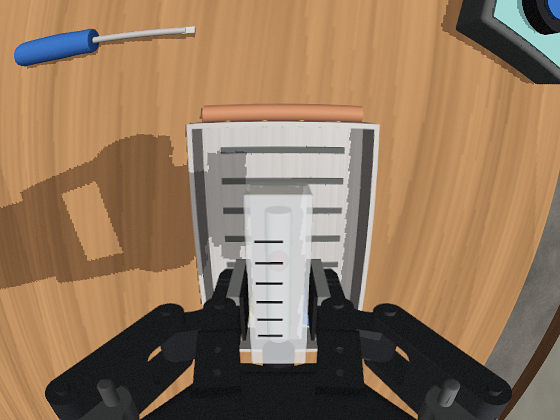

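The flow meter is held level over the tray, centred between the walls. Lowering and releasing.

```bash
python3 -m creep '[[0,1,2,40,0,0,0],[0,1,2,80,0,0,0],[0,1,2,115,0,0,0],[0,1,2,132,0,0,0],[0,1,2,135,0,0,0]]' >/dev/null
python3 -m creep '[[0,0,0,0,0,0,0],[0,0,0,0,0,0,0],[0,0,0,0,0,0,0]]'
python3 -m creep '[[50,0,0,0,0,0,0],[50,0,0,0,0,0,0],[50,0,0,0,0,0,0],[50,0,0,0,0,0,0]]'
python3 -m creep '[[50,0,0,-40,0,0,0],[50,0,0,-80,0,0,0],[50,0,0,-120,0,0,0],[50,0,0,-160,0,0,0],[50,0,0,-190,0,0,0]]'
python3 - <<'E'
from h import *
s=arm.observe();im=arm.capture('top');cv2.imwrite('pics/t2r.png',im)
cv2.imwrite('pics/t2.png',cv2.resize(im[175:310,140:400],None,fx=3,fy=3,interpolation=cv2.INTER_CUBIC))
print(tool(np.array([.6306,-.2144,.20])-s['tcp_pos']))
E
```

```text
t: 14.85
tcp_pos: [0.6183, 0.2778, 0.0117]
ee_rot: [2.084, 2.35, 0.003]
force: [-0.2, -0.3, -1.1]
finger_gap: 0.314
finger_force: 46.5
t: 15.25
tcp_pos: [0.6177, 0.2775, 0.0104]
ee_rot: [2.084, 2.351, 0.0]
force: [0.6, -0.2, 0.0]
finger_gap: 0.504
finger_force: 0.0
t: 15.75
tcp_pos: [0.618, 0.2777, 0.2038]
ee_rot: [2.083, 2.349, 0.005]
force: [0.2, 1.0, -0.2]
finger_gap: 0.499
finger_force: 0.0
[-490.1  -46.4    2. ]
```

```bash
python3 -m creep '[[0,-48,-4,0,0,0,0],[0,-96,-9,0,0,0,0],[0,-144,-14,0,0,0,0],[0,-192,-19,0,0,0,0],[0,-240,-23,0,0,0,0]]' >/dev/null
python3 -m creep '[[0,-48,-4,0,0,0,0],[0,-96,-9,0,0,0,0],[0,-144,-14,0,0,0,0],[0,-192,-19,0,0,0,0],[0,-220,-23,0,0,0,0]]' >/dev/null
python3 -m creep '[[0,-30,0,0,0,0,0],[0,-30,0,0,0,0,0],[0,-30,0,0,0,0,0],[0,-30,0,0,0,0,0]]'
python3 - <<'E'
from h import *
s=arm.observe();print(s['qpos'])
w=arm.capture('wrist');t=arm.capture('top')
a=cv2.resize(w[40:340,90:490],(400,300));b=cv2.resize(t[175:275,135:268],(400,300),interpolation=cv2.INTER_CUBIC)
cv2.imwrite('pics/m.png',np.hstack([cv2.resize(a,(400,300)),b]))
print(proj('wrist',[.6306,-.2144,.114]),tool(np.array([.6306,-.2144,.114])-s['tcp_pos']))
E
```

```text
t: 17.2
tcp_pos: [0.6307, -0.2133, 0.2002]
ee_rot: [-2.083, -2.352, -0.0]
force: [-0.1, 0.6, 0.3]
finger_gap: -0.006
finger_force: 0.0
[-3.81697515e-01  4.67412602e-01  9.73058612e-01  2.29876093e-04
  1.70130936e+00 -5.02771322e-01]
[278.5 217.8] [-1.1 -0.3 86.2]
```

View pics/m.png

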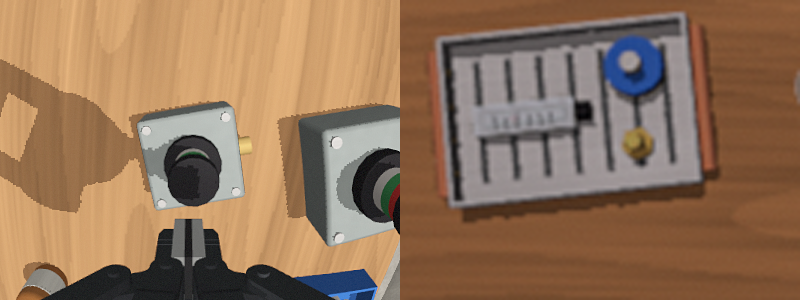

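The tray (right half) holds the flow meter (530,118), rotor (632,65) and fitting (637,142), all clear of the rim. In the wrist view the small valve's plunger head is at (283,217), prediction (279,218). Approaching the plunger.

```bash
python3 -m creep '[[0,-1,1,40,0,0,0],[0,-1,1,65,0,0,0],[0,-1,1,75,0,0,0],[0,-1,1,75,0,0,0],[0,-1,1,75,0,0,0]]'
python3 -m creep '[[0,0,0,2,0,0,0],[0,0,0,4,0,0,0],[0,0,0,6,0,0,0],[0,0,0,8,0,0,0],[0,0,0,8,0,0,0]]'
python3 -m creep '[[0,0,0,1,0,0,0],[0,0,0,2,0,0,0],[0,0,0,3,0,0,0],[0,0,0,3,0,0,0],[0,0,0,3,0,0,0]]'
```

```text
t: 17.8
tcp_pos: [0.6324, -0.2152, 0.1272]
ee_rot: [2.082, 2.349, 0.001]
force: [0.4, 0.4, -0.0]
finger_gap: 0.001
finger_force: 0.0
t: 18.3
tcp_pos: [0.6316, -0.2153, 0.1169]
ee_rot: [-2.084, -2.35, 0.0]
force: [0.0, 0.4, 0.7]
finger_gap: -0.0
finger_force: 0.0
t: 18.8
tcp_pos: [0.6317, -0.2153, 0.1143]
ee_rot: [2.084, 2.351, -0.0]
force: [0.0, -0.2, 0.1]
finger_gap: 0.001
finger_force: 0.0
```

```bash
python3 -m creep '[[0,0,0,1,0,0,0],[0,0,0,2,0,0,0],[0,0,0,3,0,0,0],[0,0,0,3,0,0,0],[0,0,0,3,0,0,0]]'
python3 -m creep '[[0,0,0,1,0,0,0],[0,0,0,2,0,0,0],[0,0,0,3,0,0,0],[0,0,0,3,0,0,0],[0,0,0,3,0,0,0]]'
```

```text
t: 19.3
tcp_pos: [0.6318, -0.2153, 0.1116]
ee_rot: [2.084, 2.35, 0.0]
force: [-1.5, 0.1, 4.1]
finger_gap: 0.002
finger_force: 1.8
t: 19.8
tcp_pos: [0.6318, -0.2154, 0.1085]
ee_rot: [2.084, 2.35, 0.0]
force: [-1.1, 1.3, 4.2]
finger_gap: -0.003
finger_force: 2.3
```

Contact at about 0.114 m and the force follows the spring; on to 0.099 m.

```bash
python3 -m creep '[[0,0,0,2,0,0,0],[0,0,0,4,0,0,0],[0,0,0,6,0,0,0],[0,0,0,6,0,0,0],[0,0,0,6,0,0,0]]'
python3 -m creep '[[0,0,0,1,0,0,0],[0,0,0,2,0,0,0],[0,0,0,3,0,0,0],[0,0,0,3,0,0,0],[0,0,0,3,0,0,0]]'
python3 - <<'E'
from h import *
w=arm.capture('wrist');s=arm.capture('scene');print(arm.observe()['tcp_pos'],arm.observe()['force'])
u,v=map(int,proj('scene',[.6316,-.215,.08]))
a=w[40:340,90:490];b=cv2.resize(s[v-45:v+45,u-60:u+60],(400,300),interpolation=cv2.INTER_CUBIC)
cv2.imwrite('pics/m2.png',np.hstack([a,b]))
E
```

```text
t: 20.3
tcp_pos: [0.6318, -0.2153, 0.1028]
ee_rot: [2.084, 2.35, 0.0]
force: [-2.0, 0.5, 6.2]
finger_gap: -0.002
finger_force: 3.3
t: 20.8
tcp_pos: [0.6319, -0.2153, 0.1001]
ee_rot: [2.084, 2.35, 0.0]
force: [-1.8, 1.0, 6.1]
finger_gap: -0.002
finger_force: 3.8
[ 0.63187327 -0.21532922  0.1001441 ] [-2.50492138  0.28049818  7.36119975]
```

View pics/m2.png

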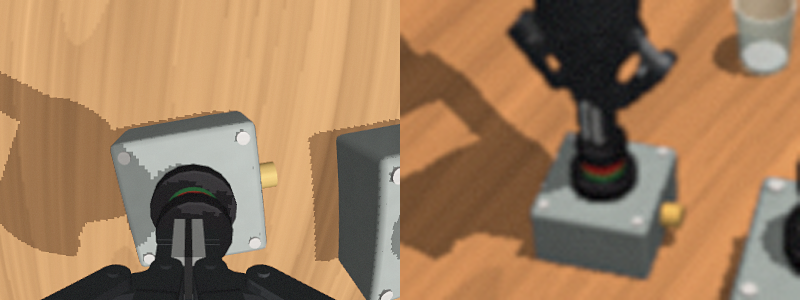

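White is hidden, the collar edge lies in green with red above ((190,190) in the wrist half, (605,172) in the scene half). Depth is about 14 mm and force about 7 N. One mm more, then hand in.

```bash
python3 -m creep '[[0,0,0,1,0,0,0],[0,0,0,1,0,0,0],[0,0,0,1,0,0,0],[0,0,0,1,0,0,0],[0,0,0,1,0,0,0]]'
python3 -c "
from bench import arm
print(arm.sign_off())"
```

```text
t: 21.4
tcp_pos: [0.6319, -0.2153, 0.0992]
ee_rot: [2.084, 2.35, 0.0]
force: [-3.1, 0.3, 8.3]
finger_gap: -0.002
finger_force: 4.0
the job is handed in; nothing more can be done
None
```

The rotor, fitting and flow meter are in the tray and let go, and I handed the job in at 21.4 s with the smaller valve's plunger held about 15 mm down (8 N); no verdict was returned.

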